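# Show the pill jar's label to the talking reader

### The arm

A 6-joint arm with a two-finger parallel gripper is mounted at the origin on the work surface. World frame = base frame: x ahead of the robot, y to its left, z up, the work surface at z = 0. Lengths are in m, angles in rad, forces in N, time in s.
With the tool pointing down it reaches from about 0.35 to 1 m from the base axis. Payload 7.1 kg.
Tool frame: the origin (TCP) lies at the very end of the fingers, on their centre line; the grasp point (between the pads) lies manip.tcp_to_grasp behind it (manip.tcp_to_grasp is the distance from the TCP to the grasp point, in m); z points along the fingers, y is the line along which they close (so a half turn about z gives the same grasp; the last joint's range is limited). The gripper opens to 85 mm and grips with 20 to 120 N. Pads are 22 mm wide; open, the fingers measure 114 mm over their backs; the gripper's body (76 mm by 85 mm) begins 54 mm behind the grasp point. The pads swing forward as they close: fully open they stand 13 mm farther back than shut.
Start: joints at [-1.239, 0.423, 1.63, -0, 1.089, -0.019], TCP at [0.215, -0.587, 0.231] pointing down, gripper open.
Joint ranges: [-3, 3], [-0.9, 2.11], [0.09, 2.58], [-1.31, 4.45], [0.11, 2.69], [-2.54, 2.54]. Speed limits (rad/s): [2.39, 2.39, 3.01, 3.14, 3.14, 3.14].

### API

Orientations are given as a rotation vector (axis times angle).
In Python, from bench import manip gives the robot as it stands. The module is installed in compiled form; this text tells all that it offers.
- The arm moves only by the tool play_rows, never from a script. Its argument "rows" is a list that holds one entry, the list of rows, each a list of 7 numbers: the shift along the world's x, y, z in cm, then the turn, a rotation vector about the world's x, y, z in rad, then the opening, from -1 (shut) to 1 (fully open). A call has 1 to 12 rows; each row shifts and turns the commanded pose from where the row before left it; what a row does not reach is not made up. A row lasts 1/12 s, in which the tool goes at most 41.7 mm and 7.16 degrees, less where a joint would pass 70% of its speed; a pose out of reach is approached as far as the arm can. A call is refused whole if a number of a shift passes 4.17 or a number of a turn 0.125, either way. A call with a gripper value outside its range is refused whole. The fingers move at their own pace and stop on an object; "force" is the grip in N (left out, the last holds). Time passes only in rows, so rows that do not move let the fingers close. It gives the time, the measured TCP pose, the force, the opening and the grip force at its end, in the units of the state.
- manip.get_obs(): the state, without advancing time (a new reading comes with each control period).
- manip.grab_frame(name): name is "side" or "top" or "wrist"; returns the picture (400x640x3 uint8, blue, green, red); there is no depth.
- manip.camera_model(name): a dict with "K" (3x3 intrinsics, pixels), "R" (3x3) and "t" (3): a world point X has camera coordinates R X + t; the wrist camera has in their place "tool_from_camera" (4x4, takes a point from camera to tool coordinates, whose origin is the TCP and whose axes are the flange's). Camera axes: x right, y down, z forward; pixel columns grow to the right and rows downward; lengths in m; the calibration is good to about 2 mm. A picture is of the moment at which its call begins: read the wrist's pose just before it. camera_model takes no time and is no camera call.
- manip.close_job(): hands the job in; it is judged then, once.
Trained networks look in the newest picture that a camera, given by its name, has taken for a name from the list of things; names that differ only in an ending like _2 or _b are one class to them, and where a whole thing is asked for, a point or a joint stands for the part that bears it (a point fixed in the world has none). Each returns a list of dicts, best first, with "confidence" (0 to 1); they miss things now and then, are a little off and sometimes report something else, mostly with a low value. They report only what shows in the picture. A call takes as long as a camera call. They do not tell look-alikes from the thing itself.
- manip.spot_in(camera, thing): "position" ([x, y, z] in m, in the coordinates of the camera as it stood for that picture, good to about 4 mm: the middle of the surface that is visible of it).
- manip.silhouettes(camera, thing): "pixels" (400x640 bool, what is visible of it).
- manip.pinpoint(camera, thing): "position" ([x, y, z] in m, in the coordinates of the camera as it stood for that picture, good to about 4 mm: a listed point, or the origin of a listed thing).
The state is a dict: "time_s": time; "joints": joint angles; "dq": joint speeds; "joint_torque": joint torques, N m; "tool_pos": TCP position; "tcp_rot": TCP orientation; "force": force on the tool from outside, world axes, zero at the start; "torque": the same for the moment, N m; "opening": finger opening in m; "grip_force": force on a finger pad.
Only numpy, scipy, OpenCV 4.12 (cv2) and the standard library are available. Lean on these libraries where they do the work, as an engineer would, in place of code of your own. Each camera call takes 0.05 s, during which the arm holds its last target. There are 200 camera calls.

### The job

Turn the amber pill jar so that its blue label faces the reader's black window, and push it snugly home into the corner between the window face and the metal side fence, pressing firmly enough to feel both faces push back at the same time for a moment (a steady push of about 8 N on each, never above 20 N). Then let go and leave the jar standing upright on the dresser there, flush against both faces with the label square to the window. Leave all the other things where they stand and never tip the jar over.

Things in the scene. Friction and masses are not known exactly. Their poses are not given: they have to be found in the camera images.
- jar: amber-orange pill jar, cylinder of diameter 52 mm up to 88 mm, then a white cap of diameter 49 mm up to 100 mm (above the table); 0.1 to 0.25 kg; its smooth underside slides easily on the dresser. Origin: centre of its underside; z up; x points out through the middle of the blue label, and a blue stripe on top of the cap runs from the centre towards the label
- jar_label (a point): middle of the blue label (36 mm wide, 44 mm high) on the jar's side, 26 mm from the jar's axis, 36 mm above its underside
- cradle: fixed black rubber foot under the label reader, 8 mm high; origin at table height under the reader, axes as those of the window: x points into the window (square to its face), y to the fence, z up
- reader: fixed white label reader, a block 60 mm deep (x), 76 mm wide (y), top 60 mm above the table; its flat front face at x = -30 mm holds a black window and spans y = -50 to +26 mm; blue arrow on its top points to the window. Origin and axes those of the cradle
- window (a point): middle of the black window on the reader's front face, 36 mm above the table; x points into the reader (from the jar to the block), y towards the fence, z up. The inner face of the fence is at y = +26 mm, so a jar flush in the corner has its axis at x = -26, y = 0 mm in this frame
- fence: fixed aluminium side fence, 10 mm thick, 60 mm high, square to the window face; its inner face is at y = +26 mm and reaches 65 mm out in front of the reader's face. Origin and axes those of the cradle
- vitamins: bystander: green vitamin jar with white cap and no label, diameter 54 mm, 80 mm high, origin at its underside
- angel: bystander: white ceramic angel figurine, 60 mm wide, 118 mm high, origin at its underside
- votive: bystander: empty red glass votive cup, diameter 64 mm, 65 mm high, origin at its underside
- dispenser: bystander: white plastic pill dispenser, 60 x 60 mm, about 75 mm high with its blue push button on top, origin at its underside
- crucifix: bystander: silver aluminium crucifix on a foot of 70 x 90 mm, 190 mm high, origin at its underside
- glasses_case: bystander: blue glasses case, 65 x 160 x 38 mm, origin at its underside
Things that resemble listed ones, but are neither listed nor needed, are in the scene too. What is shaped like the cradle but green or purple is not meant.

How it is judged:
On the way:
1. the jar, its label facing the window within 10 degrees, is pressed into the corner: it bears on the reader's face and on the fence with over 3 N each at the same time (angle between the x axis of jar and the x axis of window, either way round below 0.18 rad and distance between jar_label and window below 0.015 m and contact force between jar and reader above 3 N and contact force between jar and fence above 3 N), for 0.2 s.
At the end, for the whole second after the job is handed in: the jar stands upright (within 3 degrees) and still on the dresser, released, within 2.5 mm of flush against both the reader's window face and the fence, its label facing the window within 10 degrees (angle between the x axis of jar and the x axis of window, either way round below 0.18 rad and distance between jar_label and window below 0.015 m and x of jar in the frame of window between -0.0285 and -0.0235 m and y of jar in the frame of window between -0.0025 and 0.0025 m and height (world z) of jar between -0.004 and 0.004 m and angle between jar's own z axis and vertical below 0.06 rad and linear speed of jar below 0.01 m/s); the robot touches nothing.
It fails at once if the jar is pressed against the reader or the fence with more than 20 N (contact force between jar and reader above 20 N or contact force between jar and fence above 20 N).
It fails at once if the jar is tipped by more than 30 degrees (angle between jar's own z axis and vertical above 0.52 rad).
It fails at once if a bystander is moved by more than 15 mm or tipped over (distance of any of vitamins, angel, votive, dispenser, crucifix, glasses_case from where it was at the start of the episode above 0.015 m or angle between any of vitamins, angel, votive, dispenser, crucifix, glasses_case's own z axis and vertical above 0.3 rad).
It also fails if it takes over 58 s, if anything falls off the work surface, if the arm or the gripper's body presses on something with over 40 N, if the wrist force passes 120 N, or if a joint passes its speed limit or range.

## Working session

There is one attempt and no reset: what is moved stays moved. The work goes in short steps, Python scripts to look and compute and a tool call to move; the robot and the scene stay as the last step left them, time stands still between calls to the robot, and variables do not carry over. Pictures are saved under pics/ and viewed, at most 10 in all, crops included, and the job is handed in when it is done.

Besides the shell and the picture viewer there is one more tool, called as name([rows], argument=value, ...), one row to a line, values as JSON. play_rows: Moves the arm, as the interface text tells. Its arguments: {"type":"object","properties":{"rows":{"type":"array"},"force":{"type":"number"}},"required":["rows"]}

```bash
mkdir -p pics
cat > h.py <<'E'
from bench import manip
import numpy as np, cv2
from scipy.spatial.transform import Rotation as R
def world(cam,p):
    m=manip.camera_model(cam); p=np.array(p)
    if cam=='wrist':
        T=np.array(m['tool_from_camera']); s=manip.get_obs()
        q=T[:3,:3]@p+T[:3,3]
        return R.from_rotvec(s['tcp_rot']).apply(q)+s['tool_pos']
    return np.array(m['R']).T@(p-np.array(m['t']))
def ray(cam,u,v,z):
    m=manip.camera_model(cam); d=np.linalg.inv(m['K'])@[u,v,1]
    o=world(cam,[0,0,0]); d=world(cam,d)-o
    return o+d*(z-o[2])/d[2]
def proj(cam,X):
    m=manip.camera_model(cam)
    if cam=='wrist':
        T=np.array(m['tool_from_camera']); s=manip.get_obs()
        q=R.from_rotvec(s['tcp_rot']).inv().apply(np.array(X)-s['tool_pos']); c=T[:3,:3].T@(q-T[:3,3])
    else: c=np.array(m['R'])@X+np.array(m['t'])
    p=np.array(m['K'])@c; return p[:2]/p[2]
E
python3 - <<'E'
from h import *
np.set_printoptions(precision=3,suppress=True)
s=manip.get_obs(); print({k:np.round(v,3) for k,v in s.items()}, manip.tcp_to_grasp)
for c in ['top','side']:
    im=manip.grab_frame(c); cv2.imwrite(f'pics/{c}0.png',im)
    for t in ['jar','jar_label','window','cradle','fence','reader','vitamins','angel','votive','dispenser','crucifix','glasses_case']:
        for d in manip.pinpoint(c,t): 
            w=world(c,d['position']); print(c,t,round(d['confidence'],2),w,proj(c,w).round())
E
```

```text
{'time_s': np.float64(0.0), 'joints': array([-1.239,  0.424,  1.631, -0.   ,  1.089, -0.019]), 'dq': array([-0.001,  0.002, -0.001,  0.002,  0.001,  0.001]), 'joint_torque': array([  0.001, -55.738, -28.174,   0.   ,   0.007,  -0.   ]), 'tool_pos': array([ 0.215, -0.586,  0.231]), 'tcp_rot': array([-3.092, -0.548,  0.   ]), 'force': array([ 0.521, -0.606,  0.375]), 'torque': array([-0.039,  0.021,  0.023]), 'grip_force': np.float64(0.0), 'opening': np.float64(0.086)} 0.0187
top jar 0.91 [0.49  0.264 0.   ] [241. 233.]
top window 0.97 [ 0.514 -0.357  0.041] [458. 220.]
top window 0.83 [0.401 0.087 0.032] [302. 263.]
top window 0.63 [0.589 0.121 0.041] [289. 197.]
top window 0.6 [ 0.581 -0.062  0.04 ] [353. 199.]
top cradle 0.85 [0.615 0.138 0.002] [284. 190.]
top cradle 0.79 [ 0.613 -0.054 -0.001] [349. 190.]
top cradle 0.74 [ 0.426  0.104 -0.003] [297. 254.]
top cradle 0.68 [ 0.543 -0.349 -0.001] [449. 212.]
top cradle 0.26 [ 0.761  0.164 -0.003] [276. 144.]
top fence 0.75 [ 0.608 -0.056  0.004] [349. 192.]
top fence 0.7 [0.426 0.104 0.001] [296. 254.]
top fence 0.69 [0.613 0.132 0.0
[... 1388 characters left out ...]
 [296. 221.]
side fence 0.62 [ 0.424  0.106 -0.   ] [368. 251.]
side reader 0.88 [ 0.423  0.102 -0.004] [369. 251.]
side reader 0.73 [ 0.541 -0.353 -0.004] [426. 156.]
side reader 0.72 [ 0.611 -0.052 -0.004] [345. 190.]
side reader 0.57 [ 0.616  0.134 -0.003] [296. 222.]
side vitamins 0.88 [ 0.444 -0.208 -0.004] [430. 188.]
side vitamins 0.68 [0.486 0.237 0.033] [305. 259.]
side vitamins 0.56 [ 0.621  0.288 -0.003] [244. 254.]
side angel 0.81 [ 0.777 -0.137 -0.002] [320. 156.]
side votive 0.88 [ 0.622  0.287 -0.004] [244. 254.]
side dispenser 0.95 [ 0.659 -0.255 -0.003] [375. 155.]
side crucifix 0.74 [ 0.764  0.167 -0.003] [244. 203.]
side glasses_case 0.88 [ 0.503  0.435 -0.004] [224. 326.]
```

Run:
```python
import cv2
im=cv2.imread('pics/top0.png'); cv2.imwrite('pics/top0c.png',cv2.resize(im[110:310,160:500],None,fx=2.3,fy=2.3,interpolation=cv2.INTER_CUBIC))
```

```text
(no output)
```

View pics/top0c.png

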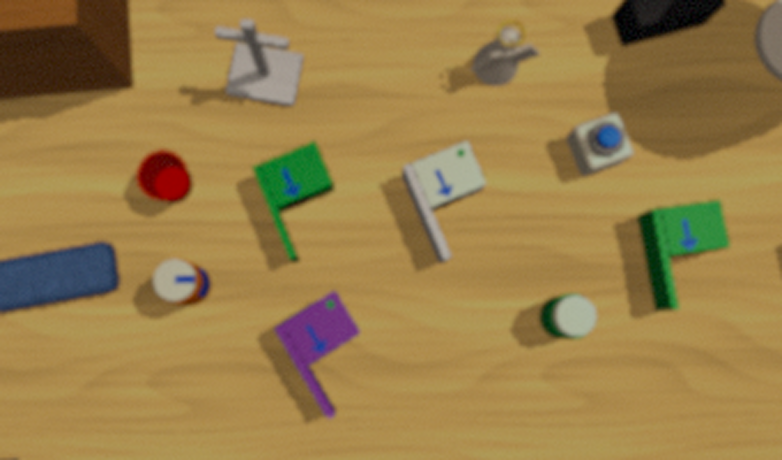

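View pics/side0.png

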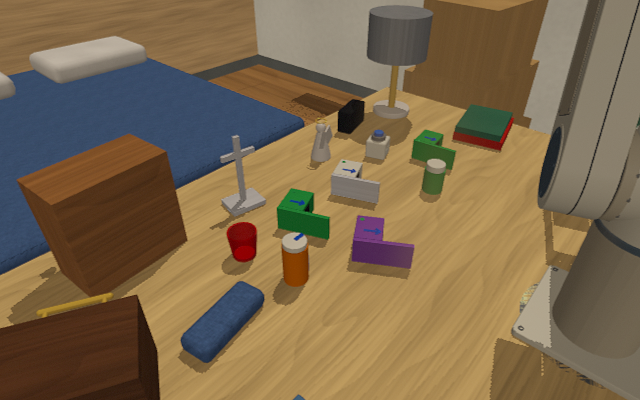

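The top view shows the amber jar at (241,233), with its stripe pointing image-right. There are four L-shaped holders: white at (349,190), green at (284,190) and (449,212), and purple at (297,254). By the description I want the white reader. I'll check both it and the jar with the wrist camera on the way.

play_rows([
  [[2.6, 3.9, 0.8, 0, 0, 0.033, 1], [2.6, 3.9, 0.8, 0, 0, 0.033, 1], [2.6, 3.9, 0.8, 0, 0, 0.033, 1], [2.6, 3.9, 0.8, 0, 0, 0.033, 1], [2.6, 3.9, 0.8, 0, 0, 0.033, 1], [2.6, 3.9, 0.8, 0, 0, 0.033, 1], [2.6, 3.9, 0.8, 0, 0, 0.033, 1], [2.6, 3.9, 0.8, 0, 0, 0.033, 1], [2.6, 3.9, 0.8, 0, 0, 0.033, 1], [2.6, 3.9, 0.8, 0, 0, 0.033, 1], [2.6, 3.9, 0.8, 0, 0, 0.033, 1], [0, 0, 0, 0, 0, 0, 1]],
])

```text
time_s: 2.3
tool_pos: [0.4692, -0.2062, 0.3101]
tcp_rot: [2.939, 1.108, 0.006]
force: [0.1, 0.3, -0.4]
opening: 0.0855
grip_force: 0.0
```

Run:
```python
from h import *
np.set_printoptions(precision=3,suppress=True)
s=manip.get_obs(); print(s['time_s'],s['tool_pos'],s['tcp_rot'],s['joints'],s['dq']); print(manip.camera_model('wrist'))
im=manip.grab_frame('wrist'); cv2.imwrite('pics/w1.png',im)
for t in ['window','cradle','fence','reader']:
    for d in manip.pinpoint('wrist',t): 
        w=world('wrist',d['position']); print(t,round(d['confidence'],2),w,proj('wrist',w).round())
```

```text
2.3 [ 0.469 -0.206  0.31 ] [2.939 1.108 0.006] [-0.439  0.165  1.797  0.002  1.176  0.411] [-0.091  0.005  0.029 -0.053 -0.017 -0.066]
{'K': array([[334.481,   0.   , 312.372],
       [  0.   , 334.481, 201.677],
       [  0.   ,   0.   ,   1.   ]]), 'tool_from_camera': array([[ 0.   , -0.957, -0.289,  0.072],
       [ 1.   ,  0.   , -0.001, -0.002],
       [ 0.001, -0.289,  0.957, -0.144],
       [ 0.   ,  0.   ,  0.   ,  1.   ]])}
window 0.83 [ 0.579 -0.068  0.034] [285.   1.]
window 0.71 [0.393 0.089 0.034] [74. 37.]
window 0.71 [ 0.507 -0.358  0.037] [419. 212.]
cradle 0.93 [ 0.416  0.102 -0.001] [93. 19.]
cradle 0.89 [ 0.537 -0.358 -0.003] [426. 186.]
fence 0.58 [ 0.533 -0.354 -0.004] [422. 185.]
reader 0.9 [ 0.423  0.1   -0.   ] [96. 14.]
```

View pics/w1.png

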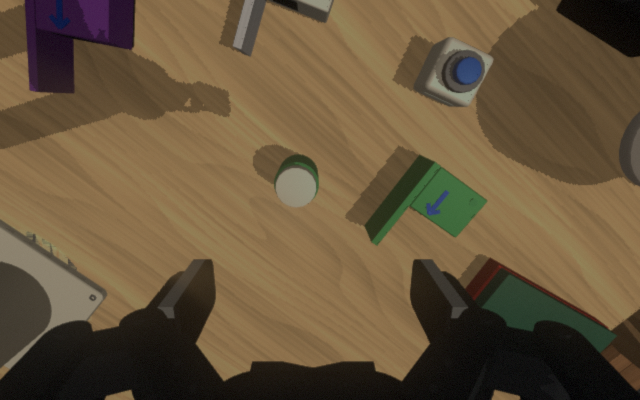

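The wrist view shows the white reader only at the top edge, around (285,10). The green one is at (440,200) and the purple one at (80,30). I'll move so the white one is centred.

play_rows([
  [[1.6, 2.8, 0, 0, 0, 0, 1], [1.6, 2.8, 0, 0, 0, 0, 1], [1.6, 2.8, 0, 0, 0, 0, 1], [1.6, 2.8, 0, 0, 0, 0, 1], [0, 0, 0, 0, 0, 0, 1], [0, 0, 0, 0, 0, 0, 1]],
])

```text
time_s: 3.05
tool_pos: [0.5293, -0.0993, 0.3079]
tcp_rot: [-2.943, -1.098, 0.001]
force: [1.5, -0.0, -1.1]
opening: 0.0853
grip_force: 0.0
```

Run:
```python
from h import *
np.set_printoptions(precision=3,suppress=True)
s=manip.get_obs(); print(s['time_s'],s['tool_pos'],s['tcp_rot'],s['joints'],s['dq'])
im=manip.grab_frame('wrist'); cv2.imwrite('pics/w2.png',im)
for t in ['window','cradle','fence','reader']:
    for d in manip.pinpoint('wrist',t): 
        w=world('wrist',d['position']); print(t,round(d['confidence'],2),w,proj('wrist',w).round())
```

```text
3.05 [ 0.529 -0.099  0.308] [-2.943 -1.098  0.001] [-0.207  0.212  1.744 -0.     1.187  0.65 ] [-0.032 -0.007  0.016 -0.007  0.002 -0.012]
window 0.97 [0.397 0.09  0.035] [127. 141.]
window 0.77 [ 0.583 -0.067  0.036] [323. 108.]
cradle 0.91 [ 0.541 -0.354 -0.003] [447. 260.]
cradle 0.64 [0.42  0.104 0.001] [142. 117.]
cradle 0.55 [ 0.609 -0.052 -0.001] [326.  83.]
fence 0.58 [ 0.539 -0.35   0.001] [446. 260.]
fence 0.37 [ 0.61  -0.054  0.002] [328.  84.]
reader 0.94 [0.427 0.103 0.   ] [145. 114.]
reader 0.7 [ 0.608 -0.054  0.001] [327.  85.]
reader 0.6 [ 0.542 -0.35   0.004] [448. 260.]
reader 0.6 [ 0.584 -0.065  0.034] [322. 107.]
reader 0.57 [ 0.608 -0.056  0.002] [328.  87.]
```

View pics/w2.png

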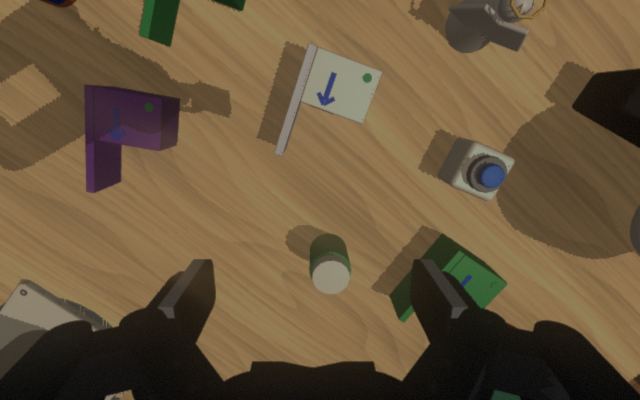

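The white reader is centred at about (340,85), with its arrow pointing image-down to the window and the fence on its left. Next I'll fit its outline at z = 0.06.

```bash
cat > fit.py <<'E'
from h import *
from scipy.optimize import minimize
np.set_printoptions(precision=4,suppress=True)
im=cv2.imread('pics/w2.png').astype(int)
hsv=cv2.cvtColor(im.astype(np.uint8),cv2.COLOR_BGR2HSV)
m=((hsv[...,1]<60)&(hsv[...,2]>110)).astype(np.uint8); m[:, :250]=0; m[:,395:]=0; m[165:]=0
m=cv2.morphologyEx(m,cv2.MORPH_CLOSE,np.ones((9,9)))
n,l,st,_=cv2.connectedComponentsWithStats(m); k=1+st[1:,4].argmax(); m=(l==k).astype(np.uint8); print(st[k])
def poly(p):
    x,y,a=p; Rm=np.array([[np.cos(a),-np.sin(a)],[np.sin(a),np.cos(a)]])
    q=np.array([[30,-50],[30,36],[-95,36],[-95,26],[-30,26],[-30,-50]])/1e3
    w=(Rm@q.T).T+[x,y]
    return np.array([proj('wrist',[*v,.06]) for v in w])
def cost(p):
    r=np.zeros_like(m); cv2.fillPoly(r,[np.round(poly(p)*256).astype(np.int32)],1,shift=8)
    return ((r!=m).sum())/m.sum()
best=min((minimize(cost,[.61+dx,-.053+dy,a],method='Nelder-Mead',options=dict(initial_simplex=np.array([.61+dx,-.053+dy,a])+[[0,0,0],[.006,0,0],[0,.006,0],[0,0,.08]])) for dx in (0,.004) for dy in (0,.004) for a in (.3,.4)),key=lambda r:r.fun)
p=best.x; a=p[2]; ex=np.array([np.cos(a),np.sin(a)]); ey=np.array([-ex[1],ex[0]])
print(p,np.degrees(a),best.fun,'window',p[:2]-.03*ex,'jar goal',p[:2]-.056*ex)
o=im.astype(np.uint8).copy(); cv2.polylines(o,[np.round(poly(p)*16).astype(np.int32)],True,(0,0,255),1,shift=4)
cv2.imwrite('pics/fit.png',cv2.resize(o[20:180,240:410],None,fx=3,fy=3))
E
python3 fit.py
```

```text
[ 275   44  107  111 4831]Traceback (most recent call last):
  File "fit.py", line 17, in <module>
    best=min((minimize(cost,[.61+dx,-.053+dy,a],method='Nelder-Mead',options=dict(initial_simplex=np.array([.61+dx,-.053+dy,a])+[[0,0,0],[.006,0,0],[0,.006,0],[0,0,.08]])) for dx in (0,.004) for dy in (0,.004) for a in (.3,.4)),key=lambda r:r.fun)
  File "fit.py", line 17, in <genexpr>
    best=min((minimize(cost,[.61+dx,-.053+dy,a],method='Nelder-Mead',options=dict(initial_simplex=np.array([.61+dx,-.053+dy,a])+[[0,0,0],[.006,0,0],[0,.006,0],[0,0,.08]])) for dx in (0,.004) for dy in (0,.004) for a in (.3,.4)),key=lambda r:r.fun)
              ~~~~~~~~^^^^^^^^^^^^^^^^^^^^^^^^^^^^^^^^^^^^^^^^^^^^^^^^^^^^^^^^^^^^^^^^^^^^^^^^^^^^^^^^^^^^^^^^^^^^^^^^^^^^^^^^^^^^^^^^^^^^^^^^^^^^^^^^^^^^^^^^^^^^^^^^^^^^^
    res = _minimize_neldermead(fun, x0, args, callback, bounds=bounds,
                               **options)
    fsim[j] = func(sim[j])
              ~~~~^^^^^^^^
    fx = function(np.copy(x), *(wrapper_args + args))
  File "fit.py", line 15, in cost
    r=np.zeros_like(m); cv2.fillPoly(r,[np.round(poly(p)*256).astype(np.int32)],1,shift=8)
                                                 ~~~~^^^
  File "fit.py", line 13, in poly
    return np.array([proj('wrist',[*v,.06]) for v in w])
                     ~~~~^^^^^^^^^^^^^^^^^^
  File "h.py", line 18, in proj
    T=np.array(m['tool_from_camera']); s=manip.get_obs()
                                         ~~~~~~~~~~~~~^^
ValueError: time passes only in moves, steps and waits
```

play_rows([
  [[-1.8, 3.2, 0, 0, 0, 0, 1], [-1.8, 3.2, 0, 0, 0, 0, 1], [-1.8, 3.2, 0, 0, 0, 0, 1], [-1.8, 3.2, 0, 0, 0, 0, 1], [-1.8, 3.2, 0, 0, 0, 0, 1], [-1.0, 3.2, 0, 0, 0, 0, 1], [-1.0, 3.2, 0, 0, 0, 0, 1], [0, 3.2, 0, 0, 0, 0, 1], [0, 3.0, 0, 0, 0, 0, 1], [0, 0, 0, 0, 0, 0, 1], [0, 0, 0, 0, 0, 0, 1]],
])

```text
time_s: 4.22
tool_pos: [0.4193, 0.1874, 0.3085]
tcp_rot: [2.943, 1.1, 0.0]
force: [-0.2, -0.4, -0.4]
opening: 0.0857
grip_force: 0.0
```

Run:
```python
from h import *
np.set_printoptions(precision=4,suppress=True)
s=manip.get_obs(); print(s['time_s'],s['tool_pos'],s['tcp_rot'],s['joints'],s['dq'])
im=manip.grab_frame('wrist'); cv2.imwrite('pics/w3.png',im)
for t in ['jar','jar_label']:
    for d in manip.pinpoint('wrist',t): 
        w=world('wrist',d['position']); print(t,round(d['confidence'],2),w,proj('wrist',w).round())
```

```text
4.2167 [0.4193 0.1874 0.3085] [2.9425 1.1    0.0001] [ 0.3946  0.0804  1.9    -0.0002  1.1611  1.25  ] [-0.0377 -0.0075  0.0138 -0.0053  0.0052 -0.013 ]
jar 0.72 [ 0.4864  0.263  -0.0022] [303.  77.]
jar 0.56 [0.4891 0.2369 0.0382] [320.  88.]
jar_label 0.64 [0.4885 0.2339 0.0361] [322.  91.]
```

View pics/w3.png

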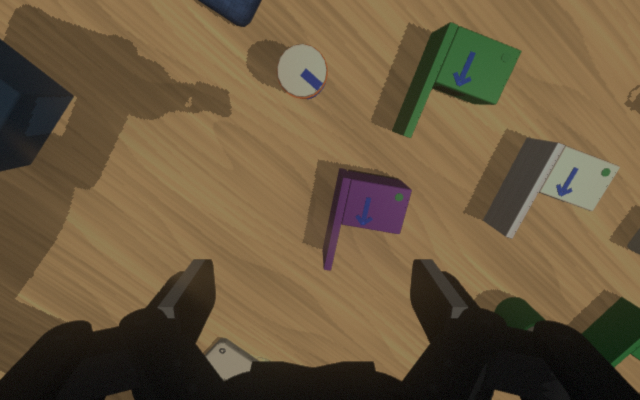

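The jar's cap is at (302,71), with the blue stripe pointing down-right to about (318,85). I'll fit both the reader and the jar with the stored poses.

```bash
python3 - <<'E'
s=open('h.py').read()
s=s.replace("s=manip.get_obs()\n        q=T","s=P or manip.get_obs()\n        q=T").replace("s=manip.get_obs()\n        q=R","s=P or manip.get_obs()\n        q=R").replace("import numpy","P={}\nimport numpy",1)
open('h.py','w').write(s)
f=open('fit.py').read().replace("np.set_printoptions","P.update(tool_pos=[.5293,-.0993,.3079],tcp_rot=[-2.943,-1.098,.001])\nnp.set_printoptions",1)
open('fit.py','w').write(f)
E
python3 fit.py
python3 - <<'E'
from h import *
np.set_printoptions(precision=4,suppress=True)
P.update(tool_pos=[.4193,.1874,.3085],tcp_rot=[2.9425,1.1,.0001])
im=cv2.imread('pics/w3.png'); hsv=cv2.cvtColor(im,cv2.COLOR_BGR2HSV)
sub=np.zeros(im.shape[:2],bool); sub[35:105,265:340]=1
white=(hsv[...,1]<60)&(hsv[...,2]>110)&sub; blue=(hsv[...,0]>100)&(hsv[...,0]<130)&(hsv[...,1]>110)&sub
b=np.argwhere(blue)[:,::-1]; w=np.argwhere(white|blue)[:,::-1]
n,l,st,c=cv2.connectedComponentsWithStats(blue.astype(np.uint8)); print(st,c)
h=cv2.convexHull(np.argwhere(white)[:,::-1].astype(np.int32))
(cx,cy),r=cv2.minEnclosingCircle(h); print(cx,cy,r)
C=ray('wrist',cx,cy,.1); print('cap',C,'edge r',np.linalg.norm(ray('wrist',cx+r,cy,.1)-C))
k=1+st[1:,4].argmax(); S=ray('wrist',*c[k],.1); d=S-C; print('stripe centroid',S,'dir',np.degrees(np.arctan2(d[1],d[0])),np.linalg.norm(d))
pts=np.array([ray('wrist',*p,.1)[:2] for p in np.argwhere(l==k)[:,::-1]]); u=np.linalg.svd(pts-pts.mean(0))[2][0]; print('axis',np.degrees(np.arctan2(u[1],u[0])))
E
```

```text
[ 275   44  107  111 4831]
[[     0      0    640    400 255835]
 [   301     70     21     19    165]] [[319.5055 199.5777]
 [310.9091  78.9818]]
302.0 69.7450942993164 25.745193481445312
cap [0.4879 0.2631 0.1   ] edge r 0.02529903128836956
stripe centroid [0.4872 0.2509 0.1   ] dir -93.31233011344695 0.01221977604125208
axis -88.80901121782311Traceback (most recent call last):
  File "fit.py", line 18, in <module>
    best=min((minimize(cost,[.61+dx,-.053+dy,a],method='Nelder-Mead',options=dict(initial_simplex=np.array([.61+dx,-.053+dy,a])+[[0,0,0],[.006,0,0],[0,.006,0],[0,0,.08]])) for dx in (0,.004) for dy in (0,.004) for a in (.3,.4)),key=lambda r:r.fun)
  File "fit.py", line 18, in <genexpr>
    best=min((minimize(cost,[.61+dx,-.053+dy,a],method='Nelder-Mead',options=dict(initial_simplex=np.array([.61+dx,-.053+dy,a])+[[0,0,0],[.006,0,0],[0,.006,0],[0,0,.08]])) for dx in (0,.004) for dy in (0,.004) for a in (.3,.4)),key=lambda r:r.fun)
              ~~~~~~~~^^^^^^^^^^^^^^^^^^^^^^^^^^^^^^^^^^^^^^^^^^^^^^^^^^^^^^^^^^^^^^^^^^^^^^^^^^^^^^^^^^^^^^^^^^^^^^^^^^^^^^^^^^^^^^^^^^^^^^^^^^^^^^^^^^^^^^^^^^^^^^^^^^^^^
    res = _minimize_neldermead(fun, x0, args, callback, bounds=bounds,
                               **options)
    fsim[k] = func(sim[k])
              ~~~~^^^^^^^^
    fx = function(np.copy(x), *(wrapper_args + args))
  File "fit.py", line 16, in cost
    r=np.zeros_like(m); cv2.fillPoly(r,[np.round(poly(p)*256).astype(np.int32)],1,shift=8)
                                                 ~~~~^^^
  File "fit.py", line 14, in poly
    return np.array([proj('wrist',[*v,.06]) for v in w])
                     ~~~~^^^^^^^^^^^^^^^^^^
  File "h.py", line 17, in proj
    m=manip.camera_model(cam)
ValueError: time passes only in moves, steps and waits
```

```bash
sed -i 's/^np.set_printoptions/CM=manip.camera_model("wrist"); manip.camera_model=None if 0 else manip.camera_model\nimport h\nclass _M:\n    camera_model=staticmethod(lambda c:CM)\nh.manip=_M\nnp.set_printoptions/' fit.py; python3 fit.py
```

```text
[ 275   44  107  111 4831]
[ 0.6096 -0.0525  0.3832] 21.953495348052613 0.05609604636721176 window [ 0.5818 -0.0637] jar goal [ 0.5576 -0.0735]
```

View pics/fit.png

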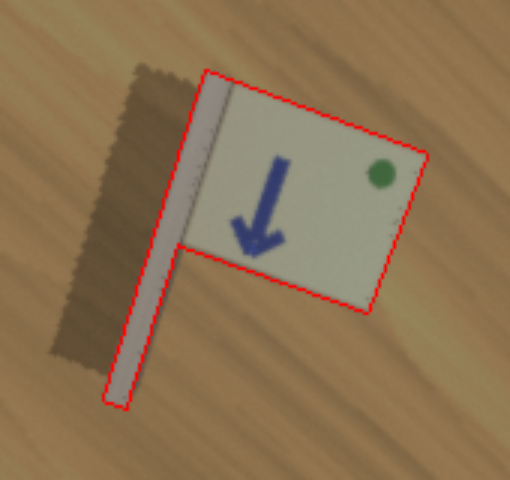

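play_rows([
  [[1.7, 1.9, -2.0, 0, 0, 0, 1], [1.7, 1.9, -2.0, 0, 0, 0, 1], [1.7, 1.9, -2.0, 0, 0, 0, 1], [1.7, 1.9, -2.0, 0, 0, 0, 1], [0, 0, -3, 0, 0, 0, 1], [0, 0, -3, 0, 0, 0, 1], [0, 0, 0, 0, 0, 0, 1], [0, 0, 0, 0, 0, 0, 1]],
], force=40)

```text
time_s: 5.03
tool_pos: [0.4867, 0.2613, 0.1674]
tcp_rot: [2.944, 1.095, -0.006]
force: [0.2, -0.3, 0.3]
opening: 0.0856
grip_force: 0.0
```

The fitted outline matches the white reader's edges closely: yaw is 22° and the jar goal is (0.5576, -0.0735). Now down to the jar and grip.

play_rows([
  [[0, 0.15, -2.6, 0, 0, 0, 1], [0, 0, -2.6, 0, 0, 0, 1], [0, 0, -2.6, 0, 0, 0, 1], [0, 0, -2.6, 0, 0, 0, 1], [0, 0, 0, 0, 0, 0, 1], [0, 0, 0, 0, 0, 0, 0], [0, 0, 0, 0, 0, 0, -0.5], [0, 0, 0, 0, 0, 0, -1], [0, 0, 0, 0, 0, 0, -1], [0, 0, 0, 0, 0, 0, -1], [0, 0, 0, 0, 0, 0, -1], [0, 0, 0, 0, 0, 0, -1]],
], force=40)

```text
time_s: 6.03
tool_pos: [0.4893, 0.2651, 0.0672]
tcp_rot: [-2.943, -1.097, -0.007]
force: [0.6, -2.1, 5.2]
opening: 0.0501
grip_force: 40.7
```

play_rows([
  [[0, 0, 2.2, 0, 0, 0, -1], [0, 0, 2.2, 0, 0, 0, -1], [0, 0, 2.2, 0, 0, 0, -1], [0, 0, 2.2, 0, 0, 0, -1], [0.27, -1.85, 0, 0, 0, 0.098, -1], [0.27, -1.85, 0, 0, 0, 0.098, -1], [0.27, -1.85, 0, 0, 0, 0.098, -1], [0.27, -1.85, 0, 0, 0, 0.098, -1], [0.27, -1.85, 0, 0, 0, 0.098, -1], [0.27, -1.85, 0, 0, 0, 0.098, -1], [0.27, -1.85, 0, 0, 0, 0.098, -1], [0.27, -1.85, 0, 0, 0, 0.098, -1]],
])

```text
time_s: 7.03
tool_pos: [0.5095, 0.1157, 0.1541]
tcp_rot: [2.295, 2.144, 0.003]
force: [-0.2, -0.5, -1.9]
opening: 0.0505
grip_force: 43.0
```

play_rows([
  [[0.27, -1.85, 0, 0, 0, 0.098, -1], [0.27, -1.85, 0, 0, 0, 0.098, -1], [0.27, -1.85, 0, 0, 0, 0.098, -1], [0.27, -1.85, 0, 0, 0, 0.098, -1], [0.27, -1.85, 0, 0, 0, 0.098, -1], [0.27, -1.85, 0, 0, 0, 0.098, -1], [0.27, -1.85, 0, 0, 0, 0.098, -1], [0.27, -1.85, 0, 0, 0, 0.098, -1], [0.27, -1.85, 0, 0, 0, 0.098, -1], [0.27, -1.85, 0, 0, 0, 0.098, -1], [0, 0, 0, 0, 0, 0, -1], [0, 0, 0, 0, 0, 0, -1]],
])

```text
time_s: 8.03
tool_pos: [0.5365, -0.0693, 0.1538]
tcp_rot: [1.028, 2.967, 0.001]
force: [-0.5, -0.3, -2.1]
opening: 0.0506
grip_force: 43.0
```

Run:
```python
from h import *
np.set_printoptions(precision=4,suppress=True)
s=manip.get_obs(); print({k:np.round(v,4) for k,v in s.items()})
im=manip.grab_frame('wrist'); cv2.imwrite('pics/w4.png',im)
y=R.from_rotvec(s['tcp_rot']).as_matrix(); print(y)
for c in ['top','side']:
    manip.grab_frame(c)
    for t in ['jar','jar_label']:
        for d in manip.pinpoint(c,t): print(c,t,round(d['confidence'],2),world(c,d['position']))
```

```text
{'time_s': np.float64(8.0333), 'joints': array([-0.1505,  0.4069,  1.8735,  0.0002,  0.8592, -1.0542]), 'dq': array([ 0.0292,  0.0023,  0.0149,  0.0049, -0.0023,  0.0276]), 'joint_torque': array([ -1.0197, -50.1438, -23.7635,  -0.1077,  -0.0625,  -0.4306]), 'tool_pos': array([ 0.5365, -0.0693,  0.1538]), 'tcp_rot': array([1.0281, 2.9666, 0.0008]), 'force': array([-0.5389, -0.2843, -2.085 ]), 'torque': array([0.027 , 0.05  , 0.0386]), 'grip_force': np.float64(42.9815), 'opening': np.float64(0.0506)}
[[-0.7856  0.6188  0.002 ]
 [ 0.6188  0.7856 -0.0002]
 [-0.0016  0.0011 -1.    ]]
side jar 0.88 [ 0.5361 -0.068   0.084 ]
side jar 0.57 [ 0.6129 -0.0548 -0.0065]
side jar_label 0.75 [ 0.5589 -0.0658  0.1176]
side jar_label 0.46 [ 0.7654  0.1682 -0.0044]
```

View pics/w4.png

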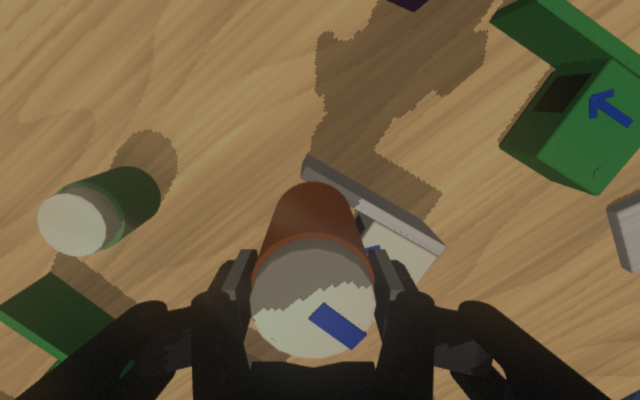

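The jar hangs upright in the grip, with the stripe running from about (318,312) to (358,340). The reader is behind it at (400,245).

```bash
cat > yaw.py <<'E'
from h import *
import sys
np.set_printoptions(precision=4,suppress=True)
def yaw(f,pos,rot,zb):
    P.update(tool_pos=pos,tcp_rot=rot)
    im=cv2.imread(f); hsv=cv2.cvtColor(im,cv2.COLOR_BGR2HSV)
    m=((hsv[...,0]>100)&(hsv[...,0]<130)&(hsv[...,1]>110)).astype(np.uint8)
    m[:255]=0;m[:,:252]=0;m[:,378:]=0; m[362:]=0
    n,l,st,c=cv2.connectedComponentsWithStats(m); k=1+st[1:,4].argmax()
    w=cv2.boxPoints(cv2.minAreaRect(np.argwhere(l==k)[:,::-1].astype(np.float32)))
    W=np.array([ray('wrist',*p,zb+.1)[:2] for p in w])
    e=[(W[1]-W[0]),(W[2]-W[1])]; a=max(e,key=np.linalg.norm)
    ce=W.mean(0); print(st[k],W,'size',[np.linalg.norm(x) for x in e],'axis',np.degrees(np.arctan2(a[1],a[0])),'centre',ce)
    d=ce-np.array(pos[:2]); print('from tcp',np.degrees(np.arctan2(d[1],d[0])),np.linalg.norm(d))
E
python3 -c "
from yaw import *
yaw('pics/w4.png',[.5365,-.0693,.1538],[1.0281,2.9666,.0008],.0867)"
```

```text
[ 310  304   56   45 1092] [[ 0.539  -0.074 ]
 [ 0.536  -0.0658]
 [ 0.5584 -0.061 ]
 [ 0.5619 -0.0694]] size [np.float64(0.008763083510571127), np.float64(0.022875276070173)] axis 12.18562508706935 centre [ 0.5488 -0.0675]
from tcp 8.109881443003914 0.012456503107822339
```

play_rows([
  [[0.18, -0.92, 0, 0, 0, 0.048, -1], [0.18, -0.92, 0, 0, 0, 0.048, -1], [0.18, -0.92, 0, 0, 0, 0.048, -1], [0.18, -0.92, 0, 0, 0, 0.048, -1], [0, 0, -2, 0, 0, 0, -1], [0, 0, -2, 0, 0, 0, -1], [0, 0, -2, 0, 0, 0, -1], [0, 0, -1.5, 0, 0, 0, -1], [0, 0, -0.6, 0, 0, 0, -1], [0, 0, 0, 0, 0, 0, -1], [0, 0, 0, 0, 0, 0, -1]],
])

```text
time_s: 9.3
tool_pos: [0.5434, -0.1051, 0.0716]
tcp_rot: [-0.734, -3.054, 0.0]
force: [0.2, 0.1, -2.1]
opening: 0.0509
grip_force: 43.0
```

Run:
```python
from yaw import *
s=manip.get_obs(); im=manip.grab_frame('wrist'); cv2.imwrite('pics/w5.png',im)
print(s['tool_pos'],s['tcp_rot'],s['force'],s['torque'])
yaw('pics/w5.png',list(s['tool_pos']),list(s['tcp_rot']),s['tool_pos'][2]-.067)
```

```text
[ 0.5434 -0.1051  0.0716] [-0.7338 -3.0545  0.    ] [ 0.2273  0.0775 -2.094 ] [ 0.001  -0.0063 -0.0179]
[ 310  304   56   45 1100] [[ 0.5469 -0.1088]
 [ 0.5423 -0.1012]
 [ 0.5633 -0.0922]
 [ 0.5684 -0.0999]] size [np.float64(0.008854314334854469), np.float64(0.022799821938046264)] axis 23.109694605206624 centre [ 0.5552 -0.1005]
from tcp 21.129559187480126 0.012673491027471695
```

View pics/w5.png

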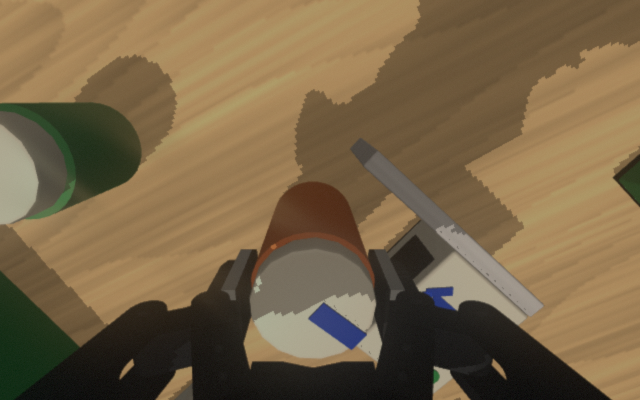

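The jar is about 4 mm above the table, its label square to the window within about 1°, and the corner sits up-right in the picture. I'll lower it and move in to about 4 mm from contact.

play_rows([
  [[0, 0, -0.2, 0, 0, 0, -1], [0, 0, -0.15, 0, 0, 0, -1], [0.22, 0.52, 0, 0, 0, 0, -1], [0.22, 0.52, 0, 0, 0, 0, -1], [0.22, 0.52, 0, 0, 0, 0, -1], [0.22, 0.52, 0, 0, 0, 0, -1], [0.22, 0.52, 0, 0, 0, 0, -1], [0, 0, 0, 0, 0, 0, -1], [0, 0, 0, 0, 0, 0, -1], [0, 0, 0, 0, 0, 0, -1]],
])

```text
time_s: 10.18
tool_pos: [0.5541, -0.0792, 0.0679]
tcp_rot: [-0.734, -3.055, 0.0]
force: [0.5, -0.4, -1.7]
opening: 0.0504
grip_force: 43.0
```

play_rows([
  [[0.13, 0.05, 0, 0, 0, 0, -1], [0.06, 0.13, 0, 0, 0, 0, -1], [0.06, 0.13, 0, 0, 0, 0, -1], [0.06, 0.13, 0, 0, 0, 0, -1], [0, 0, 0, 0, 0, 0, -1], [0, 0, 0, 0, 0, 0, -1], [0, 0, 0, 0, 0, 0, -1]],
])

```text
time_s: 10.77
tool_pos: [0.5573, -0.0749, 0.0679]
tcp_rot: [-0.734, -3.055, 0.0]
force: [0.5, -0.1, -2.3]
opening: 0.0508
grip_force: 43.0
```

play_rows([
  [[0.03, 0.065, 0, 0, 0, 0, -1], [0, 0, 0, 0, 0, 0, -1], [0.03, 0.065, 0, 0, 0, 0, -1], [0, 0, 0, 0, 0, 0, -1], [0, 0, 0, 0, 0, 0, -1]],
])

```text
time_s: 11.18
tool_pos: [0.5579, -0.0736, 0.0679]
tcp_rot: [-0.734, -3.055, 0.0]
force: [0.0, -0.2, -2.4]
opening: 0.0505
grip_force: 43.0
```

play_rows([
  [[0.03, 0.065, 0, 0, 0, 0, -1], [0, 0, 0, 0, 0, 0, -1], [0, 0, 0, 0, 0, 0, -1]],
])

```text
time_s: 11.43
tool_pos: [0.5584, -0.0732, 0.068]
tcp_rot: [0.734, 3.054, -0.0]
force: [0.6, -2.9, -2.2]
opening: 0.0506
grip_force: 43.0
```

play_rows([
  [[0.03, 0.065, 0, 0, 0, 0, -1], [0, 0, 0, 0, 0, 0, -1], [0, 0, 0, 0, 0, 0, -1]],
])

```text
time_s: 11.68
tool_pos: [0.5585, -0.0731, 0.068]
tcp_rot: [0.734, 3.054, -0.002]
force: [-0.8, -6.0, -2.1]
opening: 0.0505
grip_force: 43.1
```

play_rows([
  [[0.05, 0.03, 0, 0, 0, 0, -1], [0, 0, 0, 0, 0, 0, -1], [0, 0, 0, 0, 0, 0, -1]],
])

```text
time_s: 11.93
tool_pos: [0.5587, -0.073, 0.068]
tcp_rot: [-0.733, -3.055, 0.002]
force: [-0.4, -6.7, -1.2]
opening: 0.0507
grip_force: 43.1
```

play_rows([
  [[0.04, 0.03, 0, 0, 0, 0, -1], [0, 0, 0, 0, 0, 0, -1], [0, 0, 0, 0, 0, 0, -1]],
])

```text
time_s: 12.18
tool_pos: [0.5588, -0.073, 0.0679]
tcp_rot: [-0.733, -3.054, 0.003]
force: [-2.6, -9.3, -0.2]
opening: 0.0509
grip_force: 43.2
```

play_rows([
  [[0.05, 0.02, 0, 0, 0, 0, -1], [0, 0, 0, 0, 0, 0, -1], [0, 0, 0, 0, 0, 0, -1]],
])

```text
time_s: 12.43
tool_pos: [0.5588, -0.0729, 0.0679]
tcp_rot: [-0.733, -3.053, 0.004]
force: [-4.0, -10.3, 1.1]
opening: 0.0507
grip_force: 43.3
```

play_rows([
  [[0.03, 0.02, 0, 0, 0, 0, -1], [0, 0, 0, 0, 0, 0, -1], [0, 0, 0, 0, 0, 0, -1], [0, 0, 0, 0, 0, 0, -1], [0, 0, 0, 0, 0, 0, -1]],
])

```text
time_s: 12.85
tool_pos: [0.5589, -0.0729, 0.0679]
tcp_rot: [-0.732, -3.053, 0.004]
force: [-4.4, -11.1, 1.2]
opening: 0.0505
grip_force: 43.3
```

Both faces now push back with about 8 N. I'll hold that, ease off, set the jar down and release it.

play_rows([
  [[0, 0, 0, 0, 0, 0, -1], [0, 0, 0, 0, 0, 0, -1], [0, 0, 0, 0, 0, 0, -1], [-0.05, -0.1, -0.05, 0, 0, 0, -1], [0, 0, -0.03, 0, 0, 0, -1], [0, 0, 0, 0, 0, 0, -1]],
])

```text
time_s: 13.35
tool_pos: [0.5589, -0.073, 0.0672]
tcp_rot: [-0.734, -3.053, 0.002]
force: [-3.5, -7.1, 1.7]
opening: 0.0506
grip_force: 43.7
```

play_rows([
  [[-0.02, -0.05, -0.02, 0, 0, 0, -1], [0, 0, 0, 0, 0, 0, -1], [0, 0, 0, 0, 0, 0, -0.1], [0, 0, 0, 0, 0, 0, 0.3], [0, 0, 0, 0, 0, 0, 0.6], [0, 0, 0, 0, 0, 0, 1], [0, 0, 0, 0, 0, 0, 1], [0, 0, 0, 0, 0, 0, 1], [0, 0, 0, 0, 0, 0, 1]],
], force=20)

```text
time_s: 14.1
tool_pos: [0.5596, -0.0726, 0.0669]
tcp_rot: [0.734, 3.055, 0.0]
force: [-0.9, -0.2, 0.3]
opening: 0.0855
grip_force: 0.0
```

play_rows([
  [[0, 0, 0.6, 0, 0, 0, 1], [0, 0, 1.5, 0, 0, 0, 1], [0, 0, 2.5, 0, 0, 0, 1], [0, 0, 3, 0, 0, 0, 1], [0, 0, 3, 0, 0, 0, 1], [0, 0, 3, 0, 0, 0, 1], [-1, -1, 2.5, 0, 0, 0, 1], [0, 0, 2, 0, 0, 0, 1], [0, 0, 0, 0, 0, 0, 1], [0, 0, 0, 0, 0, 0, 1]],
])

```text
time_s: 14.93
tool_pos: [0.5501, -0.0829, 0.2495]
tcp_rot: [0.734, 3.051, 0.0]
force: [-0.4, 0.3, -0.2]
opening: 0.0854
grip_force: 0.0
```

Run:
```python
from h import *
np.set_printoptions(precision=4,suppress=True)
s=manip.get_obs(); im=manip.grab_frame('wrist'); cv2.imwrite('pics/w6.png',im); print(s['tool_pos'],s['tcp_rot'])
for c in ['wrist','side']:
    if c=='side': manip.grab_frame(c)
    for t in ['jar','jar_label']:
        for d in manip.pinpoint(c,t): print(c,t,round(d['confidence'],2),world(c,d['position']))
```

```text
[ 0.5501 -0.0829  0.2495] [0.7338 3.0514 0.0005]
wrist jar 0.85 [ 0.5533 -0.072  -0.0024]
wrist jar 0.15 [ 0.6051 -0.057   0.0008]
wrist jar_label 0.63 [ 0.5517 -0.0718 -0.0058]
side jar 0.79 [ 0.5612 -0.0739 -0.0012]
side jar_label 0.56 [ 0.583  -0.0669  0.0336]
side jar_label 0.17 [ 0.6119 -0.0503 -0.0021]
```

View pics/w6.png

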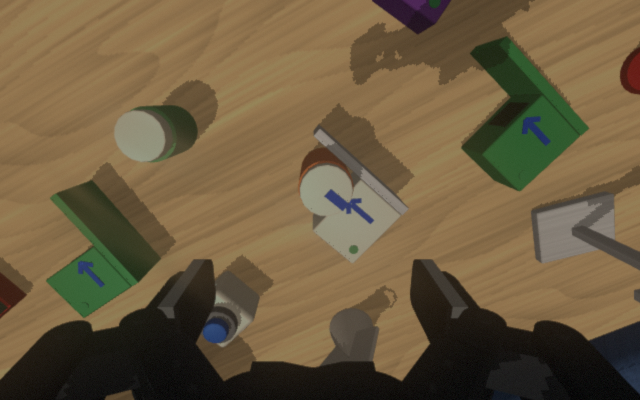

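The jar stands in the corner: cap at (326,190), stripe in line with the reader's arrow. I'll check it against the reader in the same picture.

Run:
```python
from h import *
from scipy.optimize import least_squares
np.set_printoptions(precision=4,suppress=True)
P.update(tool_pos=[.5501,-.0829,.2495],tcp_rot=[.7338,3.0514,.0005])
im=cv2.imread('pics/w6.png'); hsv=cv2.cvtColor(im,cv2.COLOR_BGR2HSV); g=hsv[...,1]
a=.3832; ex=np.array([np.cos(a),np.sin(a)]); ey=np.array([-ex[1],ex[0]]); c0=np.array([.6096,-.0525])
# outer corners of reader/fence top, predicted vs. seen
for x,y in [(30,-50),(30,36),(-95,36),(-30,-50)]: print(x,y,proj('wrist',[*(c0+(x*ex+y*ey)/1e3),.06]))
w=((hsv[...,1]<60)&(hsv[...,2]>95)); blue=(hsv[...,0]>100)&(hsv[...,0]<130)&(hsv[...,1]>110)
sub=np.zeros_like(w); sub[160:218,296:354]=1
# stripe
b=blue&sub; l,_lab,st,c=cv2.connectedComponentsWithStats(b.astype(np.uint8)); print(st[1:],c[1:])
pts=np.argwhere(b)[:,::-1]; pts=pts[pts[:,0]<343]
Wp=np.array([ray('wrist',*p,.1)[:2] for p in pts]); u=np.linalg.svd(Wp-Wp.mean(0))[2][0]; print('stripe',np.degrees(np.arctan(u[1]/u[0])),Wp.mean(0))
# cap predicted circle overlay
o=im.copy(); G=c0-.056*ex
def pl(f,z,col): cv2.polylines(o,[np.round([proj('wrist',[*q,z])*16 for q in f]).astype(np.int32)],True,col,1,shift=4)
th=np.linspace(0,6.28,60); pl([G+.0245*np.array([np.cos(t),np.sin(t)]) for t in th],.1,(0,0,255))
pl([c0+(x*ex+y*ey)/1e3 for x,y in [(30,-50),(30,36),(-95,36),(-95,26),(-30,26),(-30,-50)]],.06,(0,255,255))
cv2.imwrite('pics/ov.png',cv2.resize(o[110:280,280:430],None,fx=3.5,fy=3.5,interpolation=cv2.INTER_NEAREST))
```

```text
30 -50 [352.5004 263.7153]
30 36 [408.6012 207.6846]
-95 36 [318.8674 127.6265]
-30 -50 [311.3964 230.4479]
[[326 191  28  22 233]] [[339.5494 201.1803]]
stripe 18.43820490050858 [ 0.5686 -0.0695]
```

View pics/ov.png

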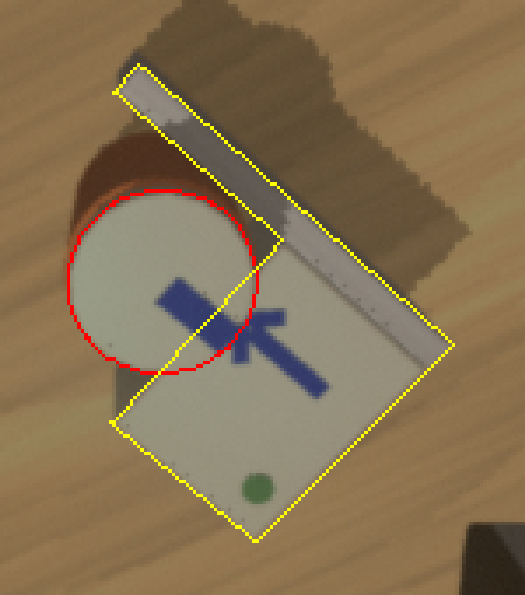

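The picture shows the cap matching the flush-position circle to about 1 mm, and the stripe lies within a few degrees of the window's normal. The gripper is clear, so I'll hand in.

```bash
python3 -c "
from bench import manip
print(manip.close_job())"
```

```text
the job is handed in; nothing more can be done
None
```

The jar stands released in the corner, within about 1 mm of flush and its label within about 4° of square to the window by the wrist camera. It was held in the corner at about 8 N on each face (worked out from the wrist force), no other object was touched, and the job was handed in at about 15 s; no verdict came back.

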